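# Stage two sample canisters in the sloped gutter

## Robot

A 6-joint arm with a two-finger parallel gripper is mounted at the origin on a cart in front of the work surface, level with it; the furniture and walls round the work are solid. World frame = base frame: x ahead of the robot, y to its left, z up, the work surface at z = 0. Lengths are in m, angles in rad, forces in N, time in s.
With the tool pointing down it reaches from about 0.25 to 0.775 m from the base axis. Payload 4 kg.
Tool frame: the origin (TCP) lies midway between the tips of the shut fingers; the grasp point (between the pads) lies 19 mm behind it; z points along the fingers, y is the direction in which the jaws open and shut (so a half turn about z gives the same grasp; the last joint's range is limited). The gripper opens to 94 mm and grips with 3 to 60 N. Pads are 16 mm wide; open, the fingers measure 119 mm over their backs; the gripper's body (75 mm by 177 mm) begins 78 mm behind the grasp point.
Start: joints at [-1.226, 0.087, 1.371, -0, 1.684, -0.103], TCP at [0.238, -0.496, 0.206] pointing down, gripper open.
Joint ranges: [-3.1, 3.1], [-0.76, 2.03], [0.27, 2.55], [-1.08, 4.22], [0.17, 2.65], [-2.57, 2.57]. Speed limits (rad/s): [2.79, 2.79, 3.14, 3.14, 3.14, 3.14].

## Interface

Orientations are given as [roll, pitch, yaw] about the fixed x, y, z axes, in that order (R = Rz(yaw) Ry(pitch) Rx(roll)).
In Python, from bench import robot gives the robot as it stands.
- The arm moves only by the tool carry_out, never from a script. Its argument "deltas" is text: rows parted by semicolons, each of 7 numbers parted by spaces: the shift along the tool's x, y, z in mm, then the turn, a rotation vector about the tool's x, y, z in rad, then the closure, from 0 (fully open) to 1 (shut). A call has exactly 8 rows; each row is the pose to reach, as a shift and turn from the pose commanded when the call began, along the tool's axes at that moment; what a row does not reach only later rows make up. A row lasts 1/12 s, in which the tool goes at most 41.7 mm and 7.16 degrees, less where a joint would pass 70% of its speed; a pose out of reach is approached as far as the arm can. A call with a gripper value outside its range is refused whole. The fingers move at their own pace and stop on an object; the grip force is fixed at half the most. Time passes only in rows, so rows that repeat a pose let the fingers close, or fill a call up. It gives the time, the measured TCP pose, the force and the opening at its end, in the units of the state.
- robot.get_obs(): the state, without advancing time (a new reading comes with each control period).
- robot.snapshot(name): name is "scene" or "top" or "wrist"; returns a dict with "pixels" (480x640x3 uint8, red, green, blue), "range_z" (480x640 float32, m along the optical axis (not along the pixel's ray), 0 where there is no reading), "camera_matrix" (3x3 intrinsics, pixels), "k1" (the pictures are not rectified: a ray, as slopes to the right and down, at radius r is drawn at 1 + k1 r^2 times it, then the intrinsics apply), "rvec" (rotation vector, rad) and "tvec" (3), from world to camera coordinates, as OpenCV has them. Camera axes: x right, y down, z forward; pixel columns grow to the right and rows downward; lengths in m; the calibration is good to about 2 mm. A picture is of the moment at which its call begins.
- robot.close_job(): hands the job in, once; it reports no verdict.
Trained networks look in a picture, given as the dict that the camera call returned (one of the last four; its "shot" number tells which), for a name from the list of things; names that differ only in an ending like _2 or _b are one class to them, and where a whole thing is asked for, a point or a joint stands for the part that bears it (a point fixed in the world has none). Each returns a list of dicts, best first, with "p" (0 to 1); they miss things now and then, are a little off and sometimes report something else, mostly with a low value. They report only what shows in the picture. A call takes as long as a camera call. They do not tell look-alikes from the thing itself.
- robot.look_for(picture, thing): "at" ([x, y, z] in m, in the coordinates of the camera as it stood for that picture, good to about 4 mm: the middle of the surface that is visible of it).
- robot.place_of(picture, thing): "at" ([x, y, z] in m, in the coordinates of the camera as it stood for that picture, good to about 4 mm: a listed point, or the origin of a listed thing).
The state is a dict: "time": time; "joint_positions": joint angles; "qvel": joint speeds; "joint_torque": joint torques, N m; "tool_pos": TCP position; "ee_rot": TCP orientation; "wrist_force": force on the tool from outside, world axes, zero at the start; "wrist_torque": the same for the moment, N m; "width": finger opening in m.
Only numpy, scipy, OpenCV 4.12 (cv2) and the standard library are available. Lean on these libraries where they do the work, as an engineer would, in place of code of your own. Each camera call takes 0.05 s, during which the arm holds its last target.

## Task

Two closed canisters lie at the foot of the two-lane sloped gutter. With the fingertips push the thick one up its lane, over the crest and into the dip against the end stop, so that it cannot roll back; then do the same with the slim one. Only push them lightly along the lanes, never pinch or lift them, leave the bottles and other things round the gutter where they are, and finish with the hand clear.

Things in the scene. Friction and masses are not known exactly. Their poses are not given: they have to be found in the camera images.
- glue_bottle: Loose white bottle with an orange cap, 34 mm diameter, 88 mm tall, behind the gutter. Origin: centre of its underside. Leave it.
- gutter: Fixed bare-aluminium two-lane sloped gutter on a dark base plate 212 x 150 mm. Origin: centre of the underside, on the work surface; x points uphill along the lanes, y across, z up. Lane centre lines at y = +33 and -33 mm, each 62 mm wide; the walls between and beside them stand 11 mm above the floor. Turned and placed differently at every start.
- ramp (a point): Low end of the sloped floor, mid width: gutter x = -100, z = 14 mm. Its x axis runs up along the slope (8 deg, straight up to the crest), z stands square on the sloped floor, y is the gutter's y. Here an upright foot lip across both lanes rises 7 mm above the floor.
- crest (a point): Point on the crest line of the floor, mid width: gutter x = +55, z = 35.8 mm. Beyond it the floor dips at 8 deg down to the end stop.
- stop (a point): Where the dipping floor meets the face of the upright end stop, mid width: gutter x = +100, z = 29.5 mm. The stop, across both lanes, rises to z = 65 mm. A canister that touches it has its axis at gutter x = +78, z = 55 mm (thick) or x = +84, z = 48 mm (slim).
- thick_canister: Loose smooth steel cylinder with a black band near one end, 44 mm diameter, 56 mm long, about 0.16 kg, lying across its lane so that it rolls. Origin at its centre; y is its axis. Low friction, about 0.3. Starts at the foot of either lane, against the foot lip, its axis at about gutter x = -86 mm. Well past the crest and free, it rolls on to the stop; let go before, it rolls back.
- slim_canister: As the thick canister but 32 mm diameter, 56 mm long, about 0.10 kg; at the foot of the other lane, its axis at about gutter x = -88 mm.
- stain_bottle_1: Loose amber dropper bottle, 30 mm diameter, 74 mm tall, standing close beside the gutter on its -y side. Origin: centre of its underside. Leave it.
- stain_bottle_2: A second such bottle, 30 mm diameter, 74 mm tall, farther uphill on the same side. Origin: centre of its underside. Leave it.
- petri_4: Loose petri dish, 58 mm diameter, 5 mm high, beside the foot of the gutter on its -y side. Origin: centre of its underside. Leave it.
- timer: Loose white kitchen timer, 64 x 64 x 19 mm, on the right of the work surface. Origin: centre of its underside. Leave it.
- fixative_can: Loose small pale metal bottle with a black cap, 36 mm diameter, 104 mm tall, behind the gutter, left of the white bottle. Origin: centre of its underside. Leave it.
Not all that is in view belongs to the job. Leave any green, pink or yellow look-alike of the slim_canister alone.

How it is judged:
On the way, in this order (a step that is already met when the one before it is completed fails the run):
1. the thick canister lies in the dip against the end stop while the slim one is still on the lower part of its lane (x of thick_canister in the frame of gutter between 0.073 and 0.082 m and z of thick_canister in the frame of gutter between 0.0498 and 0.0598 m and x of slim_canister in the frame of gutter below 0 m), for 0.2 s.
2. the slim canister lies in the dip against the end stop too (x of slim_canister in the frame of gutter between 0.079 and 0.088 m and z of slim_canister in the frame of gutter between 0.0429 and 0.0529 m), for 0.2 s.
At the end, for the whole second after the job is handed in: Both canisters lie at rest in the dip within 5 mm of the end stop and within 5 mm of their resting height there (all of step 2 and x of thick_canister in the frame of gutter between 0.073 and 0.082 m and z of thick_canister in the frame of gutter between 0.0498 and 0.0598 m and linear speed of each of thick_canister, slim_canister below 0.02 m/s); the robot touches nothing.
It fails at once if a canister is lifted more than 10 mm off the slope (z of thick_canister in the frame of ramp above 0.032 m or z of slim_canister in the frame of ramp above 0.026 m).
It fails at once if the fingers press on a canister with more than 30 N (pinched or rammed) (contact force between the fingers and thick_canister above 30 N or contact force between the fingers and slim_canister above 30 N).
It fails at once if a bystander (bottle, petri dish, timer) is pushed more than 15 mm away (distance of any of stain_bottle_1, stain_bottle_2, petri_4, timer, fixative_can, glue_bottle from where it was at the start of the episode above 0.015 m).
It fails at once if a bystander is tipped over (angle between any of stain_bottle_1, stain_bottle_2, petri_4, timer, fixative_can, glue_bottle's own z axis and vertical above 0.4 rad).
It also fails if it takes over 51 s, if anything falls off the work surface, if the arm or the gripper's body presses on something with over 40 N, if the wrist force passes 120 N, or if a joint passes its speed limit or range.

## Working session

There is one attempt and no reset: what is moved stays moved. The work goes in short steps, Python scripts to look and compute and a tool call to move; the robot and the scene stay as the last step left them, time stands still between calls to the robot, and variables do not carry over. Pictures are saved under pics/ and viewed, and the job is handed in when it is done.

Besides the shell and the picture viewer there is one more tool, called after "Request:" as name(argument=value, ...) on one line, values as JSON. carry_out: Moves the arm, as the interface text tells. Its arguments: {"type":"object","properties":{"deltas":{"type":"string"}},"required":["deltas"]}

```bash
ls; mkdir -p pics; cat > h.py <<'E'
import numpy as np, cv2
from bench import robot
from scipy.spatial.transform import Rotation as Ro
def cam2w(s,p):
    R=cv2.Rodrigues(np.array(s["rvec"],float))[0]; return R.T@(np.array(p,float).reshape(3)-np.array(s["tvec"],float).reshape(3))
def w2pix(s,P):
    R=cv2.Rodrigues(np.array(s["rvec"],float))[0]; c=R@np.array(P,float)+np.array(s["tvec"]).reshape(3)
    x,y=c[0]/c[2],c[1]/c[2]; f=1+s["k1"]*(x*x+y*y); K=np.array(s["camera_matrix"])
    return K[0,0]*x*f+K[0,2],K[1,1]*y*f+K[1,2]
def cloud(s):
    K=np.array(s["camera_matrix"]); v,u=np.mgrid[0:480,0:640]
    d=cv2.undistortPoints(np.stack([u,v],-1).reshape(-1,1,2).astype(np.float64),K,np.array([s["k1"],0,0,0.])).reshape(480,640,2)
    z=s["range_z"]; P=np.dstack([d[...,0]*z,d[...,1]*z,z])
    R=cv2.Rodrigues(np.array(s["rvec"],float))[0]
    W=(P-np.array(s["tvec"]).reshape(3))@R; W[z<=0]=np.nan; return W
def save(s,n): cv2.imwrite(f"pics/{n}.png",s["pixels"][...,::-1])
E
python3 - <<'E'
from h import *
print(robot.get_obs())
for n in ["scene","top"]:
    s=robot.snapshot(n); save(s,n+"0"); np.save(n+"0.npy",cloud(s))
    for t in ["gutter","ramp","crest","stop","thick_canister","slim_canister","stain_bottle_1","petri_4","fixative_can","glue_bottle","timer"]:
        for d in robot.place_of(s,t)[:3]: w=cam2w(s,d["at"]); print(n,t,round(d["p"],2),w.round(4),np.round(w2pix(s,w)))
E
```

```text
pics
{'time': 0.0, 'joint_positions': array([-1.22611888e+00,  8.79383611e-02,  1.37226553e+00, -2.69333110e-06,
        1.68362012e+00, -1.03107997e-01]), 'qvel': array([-0.00036193, -0.00135511,  0.0007978 ,  0.00062945, -0.00184743,
       -0.00074371]), 'joint_torque': array([-6.09032140e-04, -3.40177524e+01, -3.02426398e+01,  7.18090148e-02,
        3.32228048e-02, -1.90115384e-04]), 'tool_pos': array([ 0.2379327 , -0.4952439 ,  0.20430758]), 'ee_rot': array([-3.13937287e+00, -2.27000423e-04,  4.47784888e-01]), 'wrist_force': array([0.14704042, 0.95885309, 0.16041602]), 'wrist_torque': array([ 0.00758486, -0.04751883, -0.00201246]), 'width': 0.09412098526961554}
scene gutter 0.79 [0.5804 0.0572 0.0007] [244. 279.]
scene ramp 0.74 [0.489  0.1069 0.0165] [240. 316.]
scene ramp 0.49 [ 0.7782  0.1096 -0.0021] [183. 229.]
scene crest 0.61 [0.6288 0.0304 0.0342] [244. 248.]
scene stop 0.67 [0.6629 0.0095 0.0276] [246. 236.]
scene stop 0.53 [7.780e-01 1.119e-01 7.000e-04] [182. 229.]
scene thick_canister 0.67 [0.5217 0.1269 0.0392] [222. 301.]
scene stain_bottle_1 0.98 [ 0.5052 -0.0348
[... 630 characters left out ...]
 0.57 [0.6745 0.0111 0.0295] [258. 165.]
top thick_canister 0.81 [0.5212 0.1281 0.0398] [199. 237.]
top thick_canister 0.25 [0.6732 0.0105 0.0294] [259. 166.]
top slim_canister 0.68 [0.4893 0.0738 0.0362] [225. 253.]
top slim_canister 0.65 [ 0.4411 -0.1175  0.0188] [318. 278.]
top slim_canister 0.62 [ 0.3186 -0.147   0.0156] [330. 338.]
top stain_bottle_1 0.76 [ 0.5018 -0.0369 -0.001 ] [280. 249.]
top stain_bottle_1 0.55 [ 5.719e-01 -6.780e-02 -2.000e-04] [295. 216.]
top petri_4 0.8 [ 0.4429 -0.0023 -0.0012] [263. 276.]
top fixative_can 0.69 [ 0.7725  0.1152 -0.0013] [214. 122.]
top glue_bottle 0.87 [7.88e-01 2.37e-02 3.00e-04] [256. 116.]
top timer 0.83 [ 0.5031 -0.3426  0.0019] [424. 251.]
```

View pics/scene0.png

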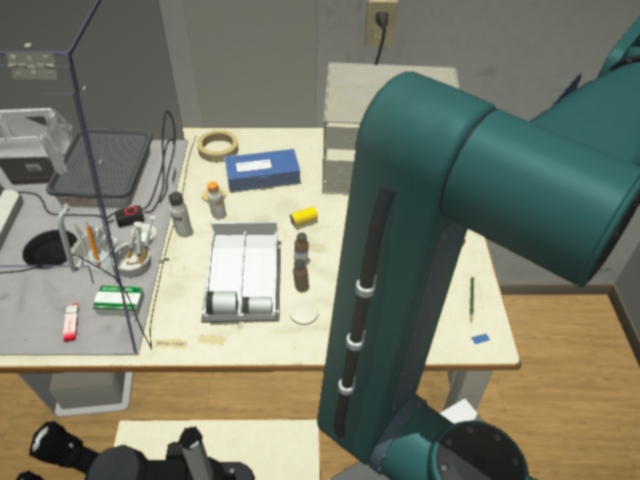

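View pics/top0.png

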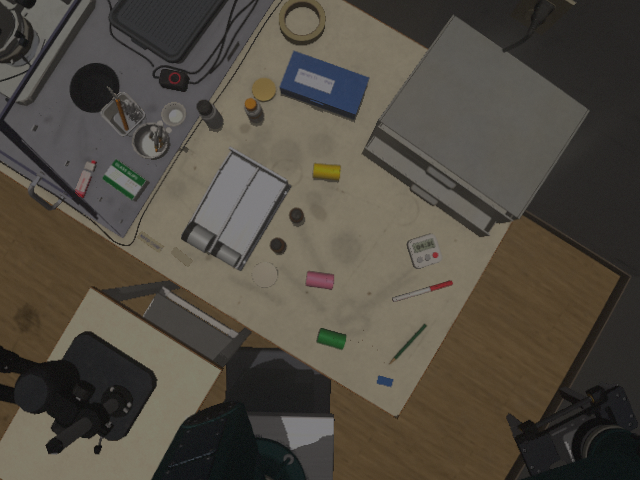

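```bash
python3 - <<'E'
import numpy as np,cv2
W=np.load("top0.npy")
im=cv2.imread("pics/top0.png"); cv2.imwrite("pics/crop0.png",cv2.resize(im[130:300,160:300],None,fx=4,fy=3.5,interpolation=cv2.INTER_CUBIC))
x,y,z=W[...,0],W[...,1],W[...,2]
m=(x>.42)&(x<.75)&(y>-.1)&(y<.22)
# stop top z~.065, plane crop
st=m&(abs(z-.065)<.006)&(x>.6); P=np.c_[x[st],y[st]]; print(len(P),P.mean(0)); print(np.linalg.svd(P-P.mean(0),full_matrices=False)[1:])
E
```

```text
207 [0.67732425 0.03605336]
(array([1.14448541, 0.12460798]), array([[-0.30189816, -0.95334018],
       [ 0.95334018, -0.30189816]]))
```

The scene: the gutter lies at top px (236,210), with the thick canister at (199,237) and the slim one at (228,256). The look-alikes are yellow (327,172), pink (320,281) and green (332,339), and all three lie off the gutter. Next I'll check a close crop and refine the gutter pose.

View pics/crop0.png

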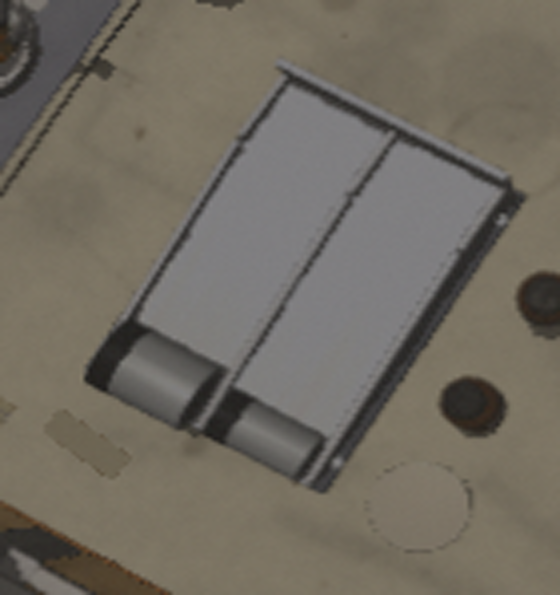

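```bash
cat > fit.py <<'E'
import numpy as np,cv2
from scipy.optimize import least_squares
W=np.load("top0.npy")
x,y,z=W[...,0],W[...,1],W[...,2]
m=(x>.40)&(x<.76)&(y>-.1)&(y<.22)
def togut(p,P):
    c,s=np.cos(p[2]),np.sin(p[2]); d=P[:,:2]-p[:2]
    return np.c_[c*d[:,0]+s*d[:,1],-s*d[:,0]+c*d[:,1],P[:,2]]
# rough
p=np.array([.580,.058,np.arctan2(-.095,.178)])
Q=togut(p,W[m]); ins=(abs(Q[:,0])<.12)&(abs(Q[:,1])<.09)&(Q[:,2]>.003)
# outline: min area rect of pixels above table in world xy
cc=W[m][ins][:,:2].astype(np.float32)
from collections import Counter
r=cv2.minAreaRect((cc*1000).astype(np.float32)); print(r)
for lo in np.arange(-.12,.12,.01):
    k=(Q[:,0]>lo)&(Q[:,0]<lo+.01)
    for s in (1,-1):
        kk=k&(abs(Q[:,1]-s*.033)<.02); print(round(lo,2),s,kk.sum(),np.round(np.median(Q[kk,2]),4) if kk.any() else None,end=' | ')
    print()
E
python3 fit.py
```

```text
((580.3654174804688, 58.246124267578125), (178.9971160888672, 239.32958984375), 61.828853607177734)
-0.12 1 83 0.0007 | -0.12 -1 89 -0.0001 | 
-0.11 1 53 0.0499 | -0.11 -1 57 0.0051 | 
-0.1 1 91 0.0572 | -0.1 -1 90 0.0461 | 
-0.09 1 101 0.0598 | -0.09 -1 102 0.0471 | 
-0.08 1 98 0.0579 | -0.08 -1 108 0.0392 | 
-0.07 1 114 0.0465 | -0.07 -1 91 0.0192 | 
-0.06 1 89 0.0202 | -0.06 -1 91 0.0208 | 
-0.05 1 89 0.0217 | -0.05 -1 90 0.0223 | 
-0.04 1 90 0.0228 | -0.04 -1 90 0.0235 | 
-0.03 1 92 0.0246 | -0.03 -1 91 0.0252 | 
-0.02 1 91 0.0256 | -0.02 -1 91 0.0262 | 
-0.01 1 92 0.0273 | -0.01 -1 91 0.0277 | 
-0.0 1 89 0.0286 | -0.0 -1 91 0.029 | 
0.01 1 92 0.0302 | 0.01 -1 93 0.031 | 
0.02 1 92 0.0319 | 0.02 -1 93 0.0322 | 
0.03 1 93 0.0332 | 0.03 -1 93 0.0331 | 
0.04 1 91 0.0348 | 0.04 -1 91 0.0348 | 
0.05 1 90 0.0357 | 0.05 -1 91 0.036 | 
0.06 1 89 0.0352 | 0.06 -1 93 0.0347 | 
0.07 1 88 0.0332 | 0.07 -1 94 0.0333 | 
0.08 1 90 0.032 | 0.08 -1 88 0.0319 | 
0.09 1 88 0.0306 | 0.09 -1 108 0.031 | 
0.1 1 93 0.0619 | 0.1 -1 67 0.0641 | 
0.11 1 51 -0.0003 | 0.11 -1 66 0.0002 |
```

```bash
cat >> fit.py <<'E'
print("----")
def H(Q,dx):
    X,Y=Q[:,0],Q[:,1]
    fl=np.where(X<.055,.014+(X+.1)*np.tan(np.radians(8)),.0358-(X-.055)*.14)
    h=np.full(len(X),0.0)
    inn=(abs(X)<.106)&(abs(Y)<.075); h[inn]=.005
    L=(abs(X)<.1)&(abs(abs(Y)-.033)<.031); wall=(abs(X)<.1)&~L&(abs(Y)<.068)
    h[L]=fl[L]; h[wall]=fl[wall]+.011
    h[(X>.1)&(X<.106)&(abs(Y)<.068)]=.065
    for s,r,cx,cz in((1,.022,-.086,.0385),(-1,.016,-.088,.032)):
        k=(abs(Y-s*.033)<.028)&(abs(X-cx)<r); h[k]=np.maximum(h[k],cz+np.sqrt(r*r-(X[k]-cx)**2))
    return h
Wm=W[m]; Wm=Wm[np.isfinite(Wm).all(1)]
def cost(p):
    Q=togut(p,Wm); k=(abs(Q[:,0])<.115)&(abs(Q[:,1])<.066)
    e=Q[:,2]-H(Q,0); return np.minimum(abs(e[k]),.01).mean()
from scipy.optimize import minimize,differential_evolution
r=differential_evolution(cost,[(p[0]-.012,p[0]+.012),(p[1]-.012,p[1]+.012),(p[2]-.1,p[2]+.1)],seed=1,tol=1e-8)
print(r.x,r.fun); p=r.x; np.save("gut.npy",p)
Q=togut(p,Wm)
for nm,s,r0 in(("thick",1,.022),("slim",-1,.016)):
    k=(Q[:,0]<-.06)&(Q[:,0]>-.115)&(abs(Q[:,1]-s*.033)<.033)&(Q[:,2]>.036)
    q=Q[k]; print(nm,k.sum(),q.min(0),q.max(0))
    f=least_squares(lambda t:np.hypot(q[:,0]-t[0]-t[2]*(q[:,1]-s*.033),q[:,2]-t[1])-r0,[-.087,.035,0]); print(f.x,abs(f.fun).mean())
for nm,P in dict(b1=[.5035,-.036],b2=[.571,-.069],petri=[.444,-.005],fix=[.7745,.114],glue=[.788,.024]).items(): print(nm,togut(p,np.array([P+[0]]))[0])
E
python3 fit.py | sed -n '/----/,$p'
```

```text
----
[ 0.58161959  0.05998154 -0.50229835] 0.002010332446767494
thick 637 [-0.10750263  0.00300554  0.03626781] [-0.06306055  0.06085023  0.06470479]
[-0.08553753  0.03788735  0.01685263] 0.0016300532051575214
slim 402 [-0.10318167 -0.06116044  0.03605643] [-0.0717092  -0.00565457  0.05185572]
[-0.08810714  0.03181039  0.03808482] 0.0012573259583410583
b1 [-0.02226066 -0.12173574  0.        ]
b2 [ 0.0527892  -0.11816224  0.        ]
petri [-0.0893358  -0.12321067  0.        ]
fix [0.14304879 0.1402066  0.        ]
glue [0.19821096 0.067823   0.        ]
```

```bash
python3 - <<'E'
import numpy as np
exec(open("fit.py").read().split("# rough")[0])
p=np.load("gut.npy")
W=np.load("top0.npy"); S=np.load("scene0.npy")
for nm,A,px in(("top",W,[(125,240),(160,183),(183,150),(225,90),(60,190),(20,145),(40,170),(5,125),(112,222)]),("scene",S,[(145,345),(130,275),(110,200),(90,120),(70,52),(40,50),(95,0),(187,140),(165,250),(152,340)])):
    for u,v in px:
        w=A[v,u]; print(nm,(u,v),w.round(3),togut(p,w[None])[0].round(3))
A=W.reshape(-1,3); A=np.r_[A,S.reshape(-1,3)]; A=A[np.isfinite(A).all(1)]
G=togut(p,A)
k=(abs(G[:,0])<.3)&(G[:,1]>.08)&(G[:,1]<.35)&(G[:,2]>.06)&(G[:,2]<.6)
g=G[k]; print(k.sum()); 
h,ed=np.histogram(g[:,1],bins=np.arange(.08,.36,.02)); print(h)
for y0 in ed[:-1]:
    kk=(g[:,1]>=y0)&(g[:,1]<y0+.02)
    if kk.any(): print(round(y0,2),g[kk].min(0).round(3),g[kk].max(0).round(3))
E
```

```text
top (125, 240) [0.512 0.297 0.001] [-0.175  0.174  0.001]
top (160, 183) [ 0.637  0.226 -0.   ] [-0.032  0.172 -0.   ]
top (183, 150) [0.709 0.179 0.001] [0.055 0.165 0.001]
top (225, 90) [0.844 0.093 0.   ] [0.214 0.155 0.   ]
top (60, 190) [0.592 0.344 0.197] [-0.128  0.254  0.197]
top (20, 145) [0.609 0.251 0.475] [-0.067  0.181  0.475]
top (40, 170) [0.661 0.496 0.003] [-0.14   0.42   0.003]
top (5, 125) [0.623 0.244 0.517] [-0.053  0.181  0.517]
top (112, 222) [0.55  0.327 0.003] [-0.156  0.219  0.003]
scene (145, 345) [0.529 0.284 0.001] [-0.154  0.171  0.001]
scene (130, 275) [0.69  0.255 0.019] [0.001 0.223 0.019]
scene (110, 200) [0.912 0.224 0.032] [0.21  0.303 0.032]
scene (90, 120) [1.185 0.183 0.064] [0.47  0.399 0.064]
scene (70, 52) [0.624 0.24  0.531] [-0.049  0.178  0.531]
scene (40, 50) [0.648 0.273 0.531] [-0.044  0.218  0.531]
scene (95, 0) [1.144 0.102 0.365] [0.472 0.307 0.365]
scene (187, 140) [ 1.069 -0.017  0.004] [0.464 0.167 0.004]
scene (165, 250) [0.733 0.168 0.004] [0.081 0.168 0.004]
scene (152, 340) [ 0.534  0.269 -0.001] [-0.142  0.16  -0.001]
8902
[  11    0  447  299 1246 3019  779 1431  579  288  304  233  219]
0.08 [0.188 0.08  0.062] [0.201 0.083 0.086]
0.12 [0.125 0.121 0.06 ] [0.16  0.14  0.109]
0.14 [-0.18   0.14   0.061] [0.162 0.16  0.11 ]
0.16 [-0.174  0.16   0.063] [0.112 0.18  0.536]
0.18 [-0.159  0.18   0.06 ] [0.3   0.2   0.536]
0.2 [-0.144  0.2    0.06 ] [0.08  0.22  0.536]
0.22 [-0.163  0.22   0.061] [0.051 0.24  0.536]
0.24 [-0.154  0.24   0.06 ] [0.298 0.26  0.536]
0.26 [-0.138  0.26   0.06 ] [0.216 0.28  0.535]
0.28 [-0.141  0.28   0.06 ] [0.202 0.3   0.22 ]
0.3 [-0.144  0.3    0.06 ] [0.206 0.32  0.213]
0.32 [-0.143  0.32   0.06 ] [0.208 0.34  0.206]
```

```bash
cat > go.py <<'E'
import sys
from h import *
p=np.load("gut.npy")
def g2w(g): c,s=np.cos(p[2]),np.sin(p[2]); return np.array([p[0]+c*g[0]-s*g[1],p[1]+s*g[0]+c*g[1],g[2]])
def w2g(w): c,s=np.cos(p[2]),np.sin(p[2]); d=np.array(w)-[p[0],p[1],0]; return np.array([c*d[0]+s*d[1],-s*d[0]+c*d[1],d[2]])
def info(g,yaw=np.pi+p[2]):
    o=robot.get_obs(); R=Ro.from_euler("xyz",o["ee_rot"]); T=Ro.from_euler("xyz",[np.pi,0,yaw])
    print("t",o["time"],"tcp gut",w2g(o["tool_pos"]).round(4),"rot",o["ee_rot"].round(3),"w",o["width"],"F",o["wrist_force"].round(2),"q",o["joint_positions"].round(2))
    print("shift tool mm",(R.inv().apply(g2w(g)-o["tool_pos"])*1000).round(1),"rotvec",(R.inv()*T).as_rotvec().round(3))
if __name__=="__main__": info([float(v) for v in sys.argv[1:4]])
E
python3 go.py -.15 .033 .17
```

```text
t 1.2 tcp gut [-0.0335 -0.6525  0.2055] rot [3.141 0.    0.448] w 0.0941011140473344 F [-0.32  0.83  0.01] q [-1.23  0.09  1.37 -0.    1.68 -0.1 ]
shift tool mm [ 489.9 -493.5   35.4] rotvec [-0.     0.    -2.191]
```

Request:
carry_out(deltas="26 -26 0 0 0 -0.11 0.8; 52 -52 0 0 0 -0.22 0.8; 78 -78 0 0 0 -0.33 0.8; 104 -104 0 0 0 -0.44 0.8; 130 -130 0 0 0 -0.55 0.8; 156 -156 0 0 0 -0.66 0.8; 182 -182 0 0 0 -0.77 0.8; 208 -208 0 0 0 -0.88 0.8")

```text
time: 1.87
tool_pos: [0.3358, -0.2166, 0.2057]
ee_rot: [3.141, 0.0, 1.333]
wrist_force: [0.6, 0.4, 0.3]
width: 0.0438
```

```bash
python3 go.py -.15 .033 .17
```

```text
t 1.8667 tcp gut [-0.0823 -0.3608  0.2057] rot [3.141 0.    1.333] w 0.04378450175863131 F [0.55 0.43 0.27] q [-0.72 -0.26  1.69  0.    1.71 -0.48]
shift tool mm [397.8  37.4  35.6] rotvec [ 1.000e-03  1.000e-03 -1.307e+00]
```

Request:
carry_out(deltas="34 3 3 0 0 -0.11 0.8; 68 6 6 0 0 -0.22 0.8; 102 9 9 0 0 -0.33 0.8; 136 12 12 0 0 -0.44 0.8; 170 15 15 0 0 -0.55 0.8; 204 18 18 0 0 -0.66 0.8; 238 22 21 0 0 -0.77 0.8; 272 25 24 0 0 -0.88 0.8")

```text
time: 2.53
tool_pos: [0.4256, 0.0415, 0.1816]
ee_rot: [3.141, 0.001, 2.213]
wrist_force: [0.1, -0.7, 0.9]
width: 0.0189
```

```bash
python3 go.py -.15 .033 .17
```

```text
t 2.5333 tcp gut [-0.1278 -0.0913  0.1816] rot [3.141e+00 1.000e-03 2.213e+00] w 0.01894625099227829 F [ 0.14 -0.65  0.91] q [-0.04 -0.19  1.68 -0.    1.65 -0.68]
shift tool mm [ 71.5 104.   11.7] rotvec [ 0.001  0.001 -0.426]
```

Request:
carry_out(deltas="14 20 2 0 0 -0.09 0.8; 28 40 4 0 0 -0.17 0.8; 42 60 6 0 0 -0.26 0.8; 56 80 9 0 0 -0.34 0.8; 66 95 11 0 0 -0.4 0.8; 71 104 12 0 0 -0.426 0.8; 71 104 12 0 0 -0.426 0.8; 71 104 12 0 0 -0.426 0.8")

```text
time: 3.2
tool_pos: [0.4666, 0.1584, 0.1693]
ee_rot: [-3.141, 0.0, 2.633]
wrist_force: [-0.4, -0.5, 0.3]
width: 0.0187
```

```bash
python3 go.py -.135 .033 .032; python3 - <<'E'
from go import *
s=robot.snapshot("top"); save(s,"top1"); s=robot.snapshot("scene"); save(s,"scene1"); s=robot.snapshot("wrist"); save(s,"wrist1"); W=cloud(s); np.save("wrist1.npy",W)
E
```

```text
t 3.2 tcp gut [-0.1482  0.0309  0.1693] rot [-3.141  0.     2.633] w 0.018743572876424842 F [-0.37 -0.45  0.28] q [ 0.21 -0.03  1.56 -0.    1.61 -0.85]
shift tool mm [-13.2   2.3 137.3] rotvec [-0.001 -0.    -0.006]
```

View pics/scene1.png

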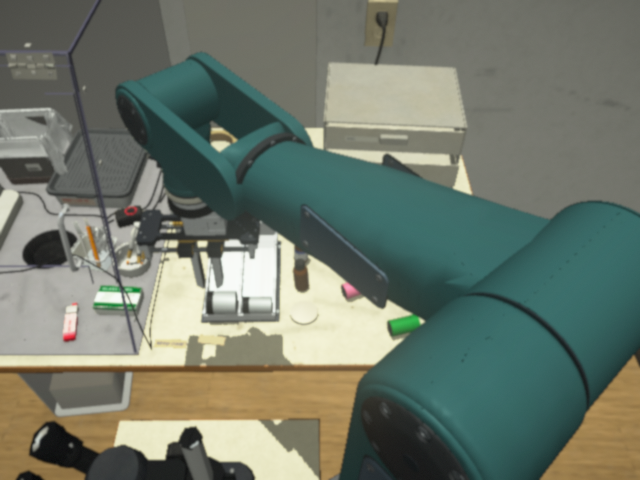

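View pics/wrist1.png

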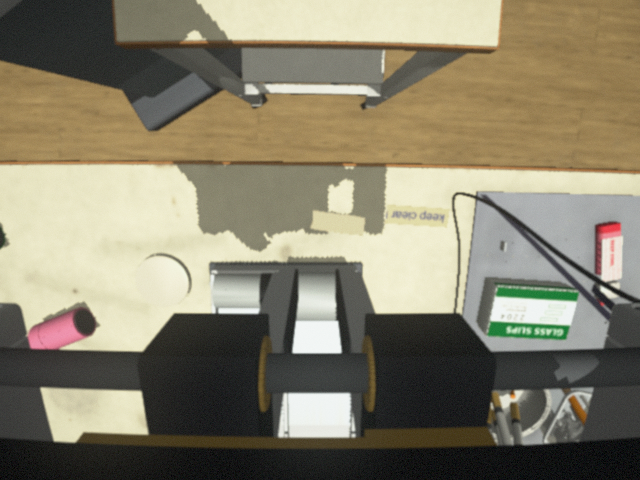

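```bash
python3 - <<'E'
from go import *
W=np.load("wrist1.npy")
for u,v in [(318,285),(318,295),(318,305),(302,295),(336,295),(216,290),(237,285),(212,265),(360,265),(290,275),(345,275)]:
    w=W[v,u]; print((u,v),w2g(w).round(4))
E
```

```text
(318, 285) [-0.1006  0.0313  0.0548]
(318, 295) [-0.0939  0.0312  0.0603]
(318, 305) [-0.0857  0.0312  0.0621]
(302, 295) [-0.0942  0.018   0.0608]
(336, 295) [-0.1467  0.0397  0.1831]
(216, 290) [-0.0935 -0.0572  0.0477]
(237, 285) [-0.0976 -0.0389  0.0466]
(212, 265) [-0.1024 -0.0712  0.0064]
(360, 265) [-0.1014  0.072   0.0061]
(290, 275) [-0.1569  0.0179  0.1829]
(345, 275) [-0.1575  0.0438  0.185 ]
```

Request:
carry_out(deltas="0 1 20 0 0 -0.003 0.8; 0 2 45 0 0 -0.006 0.8; 0 2 70 0 0 -0.006 0.8; 0 2 95 0 0 -0.006 0.8; -2 2 118 0 0 -0.006 0.8; -6 2 132 0 0 -0.006 0.8; -10 2 138 0 0 -0.006 0.8; -13 2 138 0 0 -0.006 0.8")

```text
time: 4.02
tool_pos: [0.4781, 0.1529, 0.0301]
ee_rot: [-3.139, -0.002, 2.638]
wrist_force: [-1.3, 0.5, -0.1]
width: 0.0191
```

```bash
python3 go.py -.115 .033 .032
```

```text
t 4.0167 tcp gut [-0.1355  0.0316  0.0301] rot [-3.139e+00 -2.000e-03  2.638e+00] w 0.019079414079287194 F [-1.26  0.46 -0.13] q [ 0.2   0.09  1.73 -0.    1.33 -0.87]
shift tool mm [-20.5   1.4  -1.9] rotvec [-0.002 -0.002 -0.001]
```

Request:
carry_out(deltas="-5 0.2 0 0 0 0 0.8; -10 0.5 -0.5 0 0 0 0.8; -14 1 -1 0 0 0 0.8; -18 1 -1.2 0 0 0 0.8; -22 1 -1.5 0 0 0 0.8; -26 1 -2 0 0 0 0.8; -30 1 -2.5 0 0 0 0.8; -34 1 -3 0 0 0 0.8")

```text
time: 4.68
tool_pos: [0.5096, 0.1385, 0.0346]
ee_rot: [-3.142, -0.0, 2.64]
wrist_force: [-0.8, 0.3, 1.1]
width: 0.0187
```

```bash
cat > chk.py <<'E'
from go import *
import sys
info([float(v) for v in sys.argv[1:4]])
for c in ("top","scene"):
    s=robot.snapshot(c); save(s,c+sys.argv[4]); W=cloud(s).reshape(-1,3); W=W[np.isfinite(W).all(1)]; G=np.array([w2g(w) for w in W[(abs(W[:,0]-.58)<.2)&(abs(W[:,1]-.06)<.2)]])
    for nm,y0 in(("thick",.033),("slim",-.033)):
        k=(abs(G[:,1]-y0)<.026)&(abs(G[:,0])<.097); q=G[k]; fl=np.where(q[:,0]<.055,.014+(q[:,0]+.1)*.1405,.0358-(q[:,0]-.055)*.14)
        e=q[:,2]-fl; h=q[(e>.012)&(e<.05)]
        print(c,nm,len(h),h.min(0).round(3) if len(h) else "",h.max(0).round(3) if len(h) else "", "x@ztop",np.median(h[(h[:,2]-.14*h[:,0])>np.quantile(h[:,2]-.14*h[:,0],.9),0]).round(4) if len(h) else "")
    im=s["pixels"][130:330,150:330,::-1]; cv2.imwrite(f"pics/{c}c{sys.argv[4]}.png",cv2.resize(im,None,fx=3,fy=3,interpolation=cv2.INTER_CUBIC))
E
python3 chk.py -.05 .033 .04 2
```

```text
t 4.6833 tcp gut [-0.101   0.0341  0.0346] rot [-3.142 -0.     2.64 ] w 0.01869316180392352 F [-0.79  0.31  1.06] q [ 0.16  0.14  1.66  0.    1.34 -0.91]
shift tool mm [-51.   -1.2  -5.4] rotvec [-0.    -0.     0.001]
top thick 363 [-0.079  0.007  0.04 ] [-0.048  0.059  0.067] x@ztop -0.0726
top slim 165 [-0.097 -0.059  0.031] [-0.071 -0.007  0.051] x@ztop -0.0904
scene thick 253 [-0.097  0.007  0.028] [-0.059  0.051  0.065] x@ztop -0.0721
scene slim 228 [-0.097 -0.059  0.041] [-0.076 -0.007  0.052] x@ztop -0.092
```

View pics/scenec2.png

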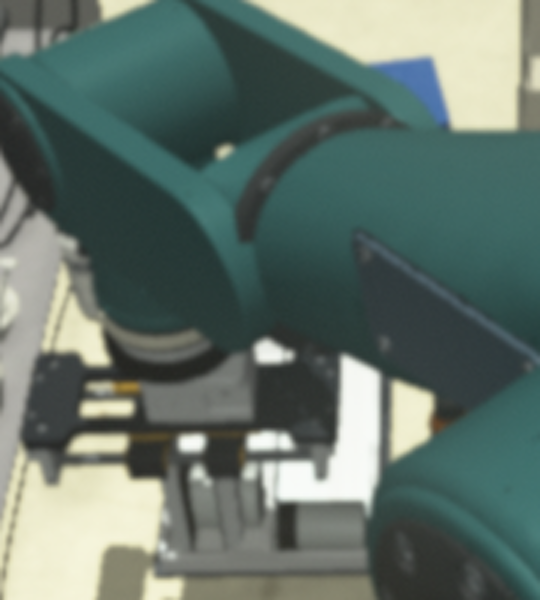

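Request:
carry_out(deltas="-5 -0.2 -0.7 0 0 0 0.8; -10 -0.4 -1.4 0 0 0 0.8; -15 -0.6 -2.1 0 0 0 0.8; -20 -0.8 -2.8 0 0 0 0.8; -25 -1 -3.5 0 0 0 0.8; -30 -1 -4.2 0 0 0 0.8; -35 -1 -4.9 0 0 0 0.8; -40 -1 -5.6 0 0 0 0.8")

```text
time: 5.45
tool_pos: [0.5444, 0.1182, 0.0401]
ee_rot: [-3.142, 0.0, 2.64]
wrist_force: [-0.3, 0.9, 0.3]
width: 0.0188
```

```bash
python3 chk.py -.02 .033 .046 3
```

```text
t 5.45 tcp gut [-0.0607  0.0331  0.0401] rot [-3.142  0.     2.64 ] w 0.0187702763228545 F [-0.25  0.89  0.33] q [ 0.11  0.19  1.59 -0.    1.36 -0.96]
shift tool mm [-40.7  -0.1  -5.9] rotvec [-0.  0.  0.]
top thick 296 [-0.035  0.007  0.042] [-0.007  0.059  0.073] x@ztop -0.0282
top slim 139 [-0.097 -0.059  0.032] [-0.073 -0.033  0.053] x@ztop -0.0911
scene thick 372 [-0.073  0.007  0.036] [-0.015  0.054  0.071] x@ztop -0.0658
scene slim 105 [-0.097 -0.033  0.04 ] [-0.075 -0.007  0.053] x@ztop -0.0923
```

Request:
carry_out(deltas="-5 0 -0.7 0 0 0 0.8; -10 0 -1.4 0 0 0 0.8; -15 0 -2.1 0 0 0 0.8; -20 0 -2.8 0 0 0 0.8; -25 0 -3.5 0 0 0 0.8; -30 0 -4.2 0 0 0 0.8; -35 0 -4.9 0 0 0 0.8; -40 0 -5.6 0 0 0 0.8")

```text
time: 6.22
tool_pos: [0.5794, 0.099, 0.0457]
ee_rot: [-3.142, 0.0, 2.64]
wrist_force: [-0.4, 0.9, -0.0]
width: 0.0187
```

Request:
carry_out(deltas="-5 0 -0.7 0 0 0 0.8; -10 0 -1.4 0 0 0 0.8; -15 0 -2.1 0 0 0 0.8; -20 0 -2.8 0 0 0 0.8; -25 0 -3.5 0 0 0 0.8; -29 0 -4.2 0 0 0 0.8; -33 0 -4.9 0 0 0 0.8; -37 0 -5.4 0 0 0 0.8")

```text
time: 6.88
tool_pos: [0.6117, 0.0813, 0.0512]
ee_rot: [-3.142, 0.0, 2.64]
wrist_force: [-1.2, 0.5, 0.9]
width: 0.0188
```

```bash
python3 chk.py .038 .033 .052 4
```

```text
t 6.8833 tcp gut [0.0161 0.0332 0.0512] rot [-3.142  0.     2.64 ] w 0.018806843825816617 F [-1.17  0.47  0.89] q [ 0.04  0.31  1.42 -0.    1.41 -1.03]
shift tool mm [-21.9  -0.2  -0.8] rotvec [-0.  0.  0.]
top thick 118 [0.049 0.007 0.059] [0.069 0.055 0.081] x@ztop 0.0527
top slim 240 [-0.097 -0.059  0.033] [-0.071 -0.011  0.052] x@ztop -0.0915
scene thick 196 [0.003 0.03  0.043] [0.097 0.054 0.081] x@ztop 0.0215
scene slim 3 [-0.097 -0.01   0.045] [-0.093 -0.008  0.049] x@ztop -0.0932
```

Request:
carry_out(deltas="-3 0 -0.4 0 0 0 0.8; -6 0 -0.6 0 0 0 0.8; -9 0 -0.7 0 0 0 0.8; -12 0 -0.7 0 0 0 0.8; -15 0 -0.7 0 0 0 0.8; -18 0 -0.7 0 0 0 0.8; -21 0 -0.7 0 0 0 0.8; -23 0 -0.7 0 0 0 0.8")

```text
time: 7.65
tool_pos: [0.6319, 0.0701, 0.0517]
ee_rot: [-3.142, 0.0, 2.64]
wrist_force: [-0.3, -0.5, -0.5]
width: 0.0188
```

```bash
python3 chk.py .038 .033 .052 5
```

```text
t 7.65 tcp gut [0.0392 0.0331 0.0517] rot [-3.142  0.     2.64 ] w 0.018759964788339138 F [-0.3  -0.48 -0.54] q [ 0.02  0.35  1.37 -0.    1.42 -1.05]
shift tool mm [ 1.2 -0.1 -0.3] rotvec [-0.  0.  0.]
top thick 139 [0.074 0.007 0.063] [0.097 0.055 0.08 ] x@ztop 0.0785
top slim 149 [-0.097 -0.059  0.032] [-0.073 -0.027  0.05 ] x@ztop -0.0886
scene thick 79 [0.027 0.041 0.053] [0.056 0.055 0.082] x@ztop 0.03
scene slim 0   x@ztop
```

View pics/topc5.png

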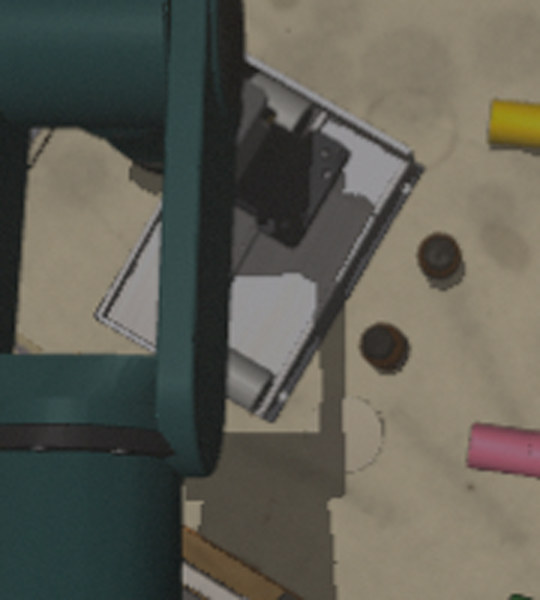

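Request:
carry_out(deltas="5 0 -2 0 0 0 0.8; 12 0 -8 0 0 0 0.8; 20 0 -25 0 0 0 0.8; 30 -5 -45 0 0 0 0.8; 55 -20 -60 0 0 0 0.8; 85 -35 -65 0 0 0 0.8; 115 -50 -65 0 0 0 0.8; 145 -60 -65 0 0 0 0.8")

```text
time: 8.42
tool_pos: [0.4738, 0.0876, 0.118]
ee_rot: [3.141, 0.002, 2.64]
wrist_force: [-0.7, 1.1, 0.3]
width: 0.0186
```

```bash
python3 chk.py -.15 -.033 .09 6
```

```text
t 8.4167 tcp gut [-0.1078 -0.0277  0.118 ] rot [3.141e+00 2.000e-03 2.640e+00] w 0.01861618354512545 F [-0.7   1.12  0.29] q [ 0.07 -0.03  1.67 -0.    1.5  -1.  ]
shift tool mm [42.3 -5.3 27.9] rotvec [0.001 0.002 0.   ]
top thick 516 [0.057 0.007 0.054] [0.097 0.059 0.081] x@ztop 0.0766
top slim 265 [-0.097 -0.059  0.031] [-0.071 -0.007  0.052] x@ztop -0.0882
scene thick 46 [0.055 0.035 0.061] [0.073 0.059 0.078] x@ztop 0.0661
scene slim 233 [-0.097 -0.059  0.04 ] [-0.075 -0.007  0.051] x@ztop -0.0913
```

View pics/topc6.png

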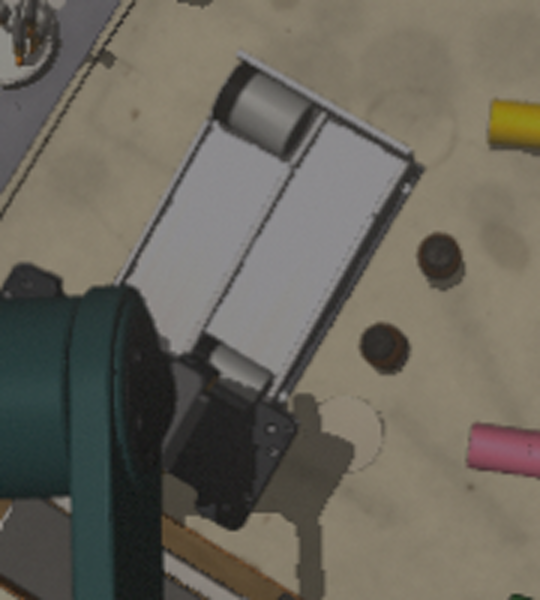

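Request:
carry_out(deltas="15 -2 5 0 0 0 0.8; 30 -4 12 0 0 0 0.8; 38 -5 30 0 0 0 0.8; 38 -5.5 50 0 0 0 0.8; 36 -5.5 70 0 0 0 0.8; 33 -5.5 84 0 0 0 0.8; 30 -5.5 91 0 0 0 0.8; 27 -5.5 91 0 0 0 0.8")

```text
time: 9.18
tool_pos: [0.4483, 0.0957, 0.0244]
ee_rot: [-3.14, -0.002, 2.64]
wrist_force: [-0.4, -0.2, -1.0]
width: 0.0187
```

```bash
python3 go.py -.112 -.033 .0265
```

```text
t 9.1833 tcp gut [-0.134  -0.0329  0.0244] rot [-3.14e+00 -2.00e-03  2.64e+00] w 0.018748352676209192 F [-0.4  -0.24 -1.03] q [ 0.09 -0.    1.83 -0.    1.31 -0.98]
shift tool mm [-22.   -0.2  -2.1] rotvec [-0.002 -0.002  0.001]
```

Request:
carry_out(deltas="-4 0 0 0 0 0 0.8; -8 0 -0.5 0 0 0 0.8; -12 0 -0.5 0 0 0 0.8; -16 0 -0.5 0 0 0 0.8; -20 0 -0.5 0 0 0 0.8; -24 0 -1 0 0 0 0.8; -28 0 -1.5 0 0 0 0.8; -32 0 -2 0 0 0 0.8")

```text
time: 9.85
tool_pos: [0.4776, 0.0802, 0.0278]
ee_rot: [-3.142, -0.0, 2.64]
wrist_force: [-0.2, -0.1, -0.1]
width: 0.0189
```

```bash
python3 chk.py -.06 -.033 .035 7
```

```text
t 9.85 tcp gut [-0.1009 -0.0324  0.0278] rot [-3.142 -0.     2.64 ] w 0.018912916740422774 F [-0.21 -0.07 -0.14] q [ 0.05  0.05  1.77  0.    1.32 -1.02]
shift tool mm [-40.9  -0.6  -7.2] rotvec [-0. -0.  0.]
top thick 515 [0.057 0.007 0.056] [0.097 0.059 0.081] x@ztop 0.0744
top slim 164 [-0.08  -0.059  0.032] [-0.059 -0.01   0.053] x@ztop -0.0731
scene thick 232 [0.053 0.035 0.048] [0.092 0.059 0.081] x@ztop 0.0721
scene slim 202 [-0.097 -0.059  0.028] [-0.063 -0.008  0.065] x@ztop -0.0781
```

Request:
carry_out(deltas="-5 -0.2 -0.7 0 0 0 0.8; -10 -0.4 -1.4 0 0 0 0.8; -15 -0.5 -2.1 0 0 0 0.8; -20 -0.5 -2.8 0 0 0 0.8; -25 -0.5 -3.5 0 0 0 0.8; -30 -0.5 -4.2 0 0 0 0.8; -35 -0.5 -4.9 0 0 0 0.8; -40 -0.5 -5.6 0 0 0 0.8")

```text
time: 10.62
tool_pos: [0.5126, 0.0604, 0.0334]
ee_rot: [-3.142, 0.0, 2.64]
wrist_force: [-0.1, 0.4, 0.5]
width: 0.0188
```

```bash
python3 chk.py -.02 -.033 .04 8
```

```text
t 10.6167 tcp gut [-0.0607 -0.0329  0.0334] rot [-3.142  0.     2.64 ] w 0.018835693526365438 F [-0.11  0.43  0.49] q [ 0.01  0.11  1.69 -0.    1.33 -1.06]
shift tool mm [-40.7  -0.1  -6.6] rotvec [-0.  0.  0.]
top thick 516 [0.057 0.007 0.054] [0.097 0.059 0.081] x@ztop 0.0754
top slim 84 [-0.035 -0.059  0.039] [-0.02  -0.024  0.057] x@ztop -0.0314
scene thick 164 [0.054 0.023 0.054] [0.091 0.059 0.081] x@ztop 0.0735
scene slim 340 [-0.073 -0.059  0.033] [-0.02  -0.007  0.068] x@ztop -0.0697
```

Request:
carry_out(deltas="-5 0 -0.7 0 0 0 0.8; -10 0 -1.4 0 0 0 0.8; -15 0 -2.1 0 0 0 0.8; -20 0 -2.8 0 0 0 0.8; -25 0 -3.5 0 0 0 0.8; -30 0 -4.2 0 0 0 0.8; -35 0 -4.9 0 0 0 0.8; -40 0 -5.6 0 0 0 0.8")

```text
time: 11.38
tool_pos: [0.5477, 0.0411, 0.039]
ee_rot: [-3.142, 0.0, 2.64]
wrist_force: [-0.3, 0.5, 0.4]
width: 0.0194
```

Request:
carry_out(deltas="-5 0 -0.7 0 0 0 0.8; -10 0 -1.4 0 0 0 0.8; -15 0 -2.1 0 0 0 0.8; -20 0 -2.8 0 0 0 0.8; -25 0 -3.5 0 0 0 0.8; -30 0 -4.2 0 0 0 0.8; -35 0 -4.9 0 0 0 0.8; -40 0 -5.6 0 0 0 0.8")

```text
time: 12.05
tool_pos: [0.5827, 0.0219, 0.0446]
ee_rot: [-3.142, 0.0, 2.64]
wrist_force: [-0.3, 0.6, 0.4]
width: 0.0187
```

```bash
python3 chk.py .048 -.033 .046 9
```

```text
t 12.05 tcp gut [ 0.0193 -0.0328  0.0446] rot [-3.142  0.     2.64 ] w 0.018661914730310352 F [-0.32  0.57  0.43] q [-0.06  0.24  1.52 -0.    1.38 -1.13]
shift tool mm [-28.7  -0.2  -1.4] rotvec [-0.  0.  0.]
top thick 4 [0.093 0.054 0.067] [0.097 0.058 0.072] x@ztop 0.0933
top slim 11 [ 0.053 -0.059  0.054] [ 0.059 -0.051  0.062] x@ztop 0.0565
scene thick 370 [0.054 0.007 0.048] [0.094 0.059 0.08 ] x@ztop 0.0783
scene slim 48 [ 0.007 -0.021  0.045] [ 0.033 -0.007  0.079] x@ztop 0.0108
```

View pics/topc9.png

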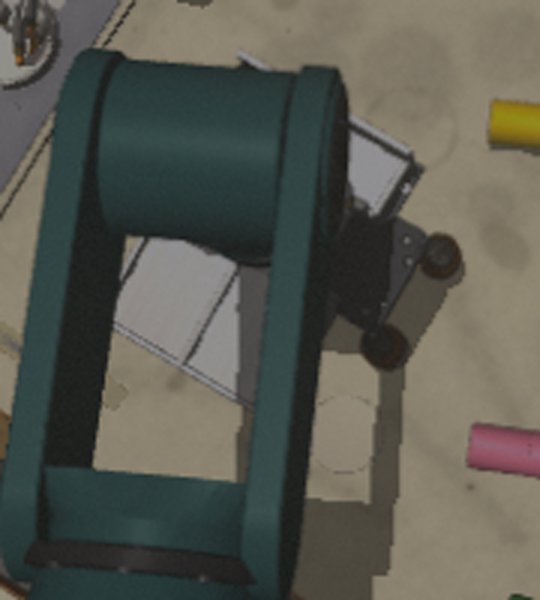

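Request:
carry_out(deltas="-4 0 -0.6 0 0 0 0.8; -8 0 -1.1 0 0 0 0.8; -12 0 -1.5 0 0 0 0.8; -16 0 -1.5 0 0 0 0.8; -20 0 -1.5 0 0 0 0.8; -23 0 -1.5 0 0 0 0.8; -26 0 -1.5 0 0 0 0.8; -29 0 -1.5 0 0 0 0.8")

```text
time: 12.82
tool_pos: [0.6079, 0.008, 0.046]
ee_rot: [-3.142, -0.0, 2.64]
wrist_force: [0.0, 0.4, 0.2]
width: 0.0189
```

```bash
python3 chk.py .048 -.033 .046 10
```

```text
t 12.8167 tcp gut [ 0.0481 -0.0329  0.046 ] rot [-3.142 -0.     2.64 ] w 0.01885303029437549 F [0.04 0.41 0.16] q [-0.08  0.29  1.45 -0.    1.4  -1.15]
shift tool mm [ 0.1 -0.1 -0. ] rotvec [-0. -0.  0.]
top thick 0   x@ztop 
top slim 25 [ 0.084 -0.059  0.056] [ 0.097 -0.048  0.066] x@ztop 0.0862
scene thick 517 [0.051 0.007 0.048] [0.091 0.059 0.08 ] x@ztop 0.0723
scene slim 0   x@ztop
```

View pics/topc10.png

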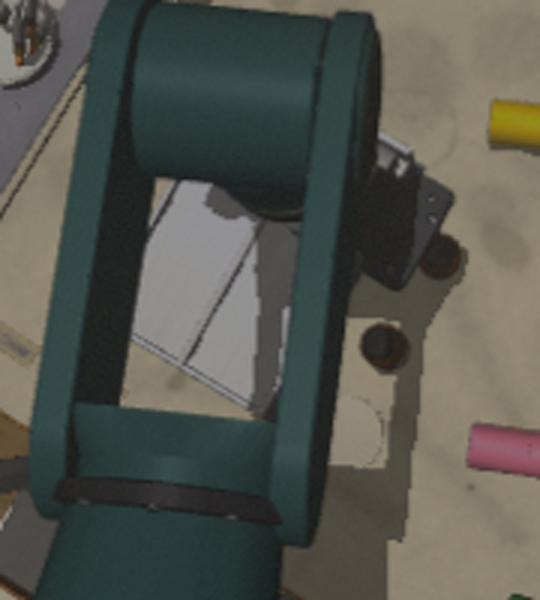

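Slim has rolled on towards the stop: its bright edge is near crop px (395,160). I'll back off and lift clear.

Request:
carry_out(deltas="5 0 -2 0 0 0 0.8; 12 0 -10 0 0 0 0.8; 20 0 -28 0 0 0 0.8; 30 0 -50 0 0 0 0.8; 55 0 -75 0 0 0 0.8; 85 0 -95 0 0 0 0.8; 115 0 -110 0 0 0 0.8; 145 0 -120 0 0 0 0.8")

```text
time: 13.58
tool_pos: [0.4796, 0.0788, 0.169]
ee_rot: [3.139, 0.003, 2.64]
wrist_force: [0.3, 0.6, 0.4]
width: 0.0187
```

Request:
carry_out(deltas="20 0 0 0 0 0 0.8; 45 0 0 0 0 0 0.8; 65 0 0 0 0 0 0.8; 80 0 0 0 0 0 0.8; 80 0 0 0 0 0 0.8; 80 0 0 0 0 0 0.8; 80 0 0 0 0 0 0.8; 80 0 0 0 0 0 0.8")

```text
time: 14.25
tool_pos: [0.4109, 0.1161, 0.1662]
ee_rot: [-3.142, 0.001, 2.639]
wrist_force: [0.4, -0.1, -0.4]
width: 0.0189
```

```bash
python3 chk.py .048 -.033 .046 11; python3 - <<'E'
from go import *
s=robot.snapshot("top")
W=cloud(s).reshape(-1,3); W=W[np.isfinite(W).all(1)]; G=np.array([w2g(w) for w in W[(abs(W[:,0]-.65)<.1)&(abs(W[:,1]-.03)<.12)]])
from scipy.optimize import least_squares
for nm,y0,r in(("thick",.033,.022),("slim",-.033,.016)):
    q=G[(abs(G[:,1]-y0)<.024)&(G[:,0]>.05)&(G[:,0]<.096)&(G[:,2]>.048)]
    f=least_squares(lambda t:np.hypot(q[:,0]-t[0],q[:,2]-t[1])-r,[.08,.05],loss="soft_l1",f_scale=.001); print(nm,len(q),f.x)
for t in ["thick_canister","slim_canister","stain_bottle_1","petri_4","fixative_can","glue_bottle","timer"]:
    for d in robot.place_of(s,t)[:3]: w=cam2w(s,d["at"]); print(t,round(d["p"],2),w.round(4),w2g(w).round(3))
E
```

```text
t 14.25 tcp gut [-0.1766 -0.033   0.1662] rot [-3.142e+00  1.000e-03  2.639e+00] w 0.0189125339593548 F [ 0.4  -0.06 -0.36] q [ 0.14 -0.18  1.71 -0.    1.62 -0.93]
shift tool mm [-224.6   -0.   120.3] rotvec [-0.     0.001 -0.   ]
top thick 515 [0.056 0.007 0.054] [0.097 0.059 0.081] x@ztop 0.0756
top slim 377 [ 0.068 -0.059  0.047] [ 0.097 -0.007  0.068] x@ztop 0.0821
scene thick 9 [0.058 0.045 0.047] [0.088 0.059 0.079] x@ztop 0.0759
scene slim 0   x@ztop 
thick 467 [0.07894922 0.05464135]
slim 336 [0.08380154 0.04784602]
thick_canister 0.6 [0.6657 0.051  0.0512] [0.078 0.033 0.051]
slim_canister 0.78 [ 0.6373 -0.0078  0.0502] [ 0.081 -0.033  0.05 ]
slim_canister 0.78 [ 0.4431 -0.1188  0.0151] [-0.035 -0.223  0.015]
slim_canister 0.78 [ 0.3155 -0.1471  0.0176] [-0.134 -0.31   0.018]
stain_bottle_1 0.74 [ 5.746e-01 -6.600e-02 -3.000e-04] [ 0.054 -0.114 -0.   ]
stain_bottle_1 0.57 [ 0.5032 -0.0369 -0.0017] [-0.022 -0.123 -0.002]
stain_bottle_1 0.43 [0.6685 0.0493 0.0508] [0.081 0.032 0.051]
petri_4 0.97 [ 0.444  -0.0009  0.0014] [-0.091 -0.12   0.001]
fixative_can 0.72 [ 5.007e-01 -3.444e-01 -1.000e-04] [ 0.124 -0.393 -0.   ]
fixative_can 0.66 [ 0.7738  0.1131 -0.0013] [ 0.143  0.139 -0.001]
fixative_can 0.59 [0.4941 0.1039 0.0114] [-0.098 -0.004  0.011]
glue_bottle 0.67 [7.846e-01 2.230e-02 5.000e-04] [0.196 0.065 0.001]
timer 0.77 [ 0.5035 -0.3416  0.0025] [ 0.125 -0.39   0.003]
```

View pics/topc11.png

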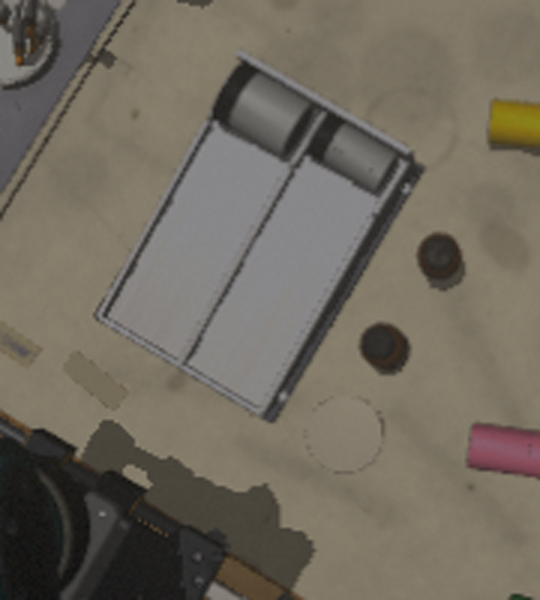

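The picture shows both canisters against the stop, at crop px (265,110) and (355,155). The bystanders stand where they were and the hand is clear, so I'm handing in.

```bash
python3 -c "
from bench import robot
print(robot.close_job())"
```

```text
the job is handed in; nothing more can be done
None
```

I pushed the thick canister up its lane with the part-closed fingertips and over the crest into the dip, and then did the same with the slim one. I lifted the hand clear and handed the job in at about 14.5 s.

- **Canister positions:** A circle fit to the last top-camera depth picture put the thick canister's axis at gutter x = 78.9 mm, z = 54.6 mm. The slim one came out at x = 83.8 mm, z = 47.8 mm. Both are inside the required windows.
- **Forces:** The wrist readings at the end of each move stayed around 1 N, far below the limits. I had no reading of the finger contact force itself.
- **Bystanders:** The detected positions were within about 5 mm of where they started, which is about the detectors' own accuracy, and the bottles still stood upright.
- **Disagreements:** The object detector read the thick canister's height about 3.5 mm lower than the depth fit, and the slim one's about 2 mm higher. It also gave a few false hits: pink and green look-alikes taken for the slim canister, the timer and the gutter's foot for the metal bottle, and the thick canister for a stain bottle. The depth fit and the picture agree with each other, so I relied on those.

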